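Seat the ferrule carrier and hold the suction gate half open

ROBOT

A 6-joint arm with a two-finger parallel gripper is mounted at the origin on the work surface. World frame = base frame: x ahead of the robot, y to its left, z up, the work surface at z = 0. Lengths are in mm, angles in rad, forces in N, time in s.
With the tool pointing down it reaches from about 350 to 975 mm from the base axis. Payload 7.1 kg.
Tool frame: the origin (TCP) lies at the very end of the fingers, on their centre line; the grasp point (between the pads) lies 19 mm behind it; z points along the fingers, x is the direction in which the jaws open and shut, and the axes are right-handed (so a half turn about z gives the same grasp; the last joint's range is limited). The gripper opens to 88 mm and grips with 3 to 60 N. Pads are 20 mm wide; open, the fingers measure 115 mm over their backs; the gripper's body (75 mm by 178 mm) begins 61 mm behind the grasp point.
Start: joints at [1.132, 0.423, 1.63, -0, 1.089, -0.019], TCP at [254.704, 570.728, 222.675] pointing down, gripper open.
Joint ranges: [-3, 3], [-0.9, 2.11], [0.09, 2.58], [-1.31, 4.45], [0.11, 2.69], [-2.54, 2.54]. Speed limits (rad/s): [2.39, 2.39, 3.01, 3.14, 3.14, 3.14].

INTERFACE

Orientations are given as a rotation vector (axis times angle).
In Python, from workcell import * gives the robot as it stands.
- The arm moves only by the tool arm_command, never from a script. Its argument "increments" is a list of rows, each a list of 2 entries, a list of its own where there are three numbers: the shift along the tool's x, y, z in cm, then the turn about the tool's z in degrees. In form: [[[dx, dy, dz], turn], ...]. A call has 1 to 20 rows; each row shifts and turns the pose as measured when the row begins, along the tool's axes as they then stand; what a row does not reach is not made up. A row lasts 1/10 s, in which the tool goes at most 50 mm and 8.59 degrees, less where a joint would pass 70% of its speed; a pose out of reach is approached as far as the arm can. A call is refused whole if a number of a shift passes 5 or a number of a turn 8.59, either way. A call with a gripper value outside its range is refused whole. "gripper" is the opening, from 0 (shut) to 1 (fully open), set as the call begins (left out, the last holds). The fingers move at their own pace and stop on an object; the grip force is fixed at half the most. Time passes only in rows, so rows that do not move let the fingers close. It gives the time, the measured TCP pose, the force and the opening at its end, in the units of the state.
- get_obs(): the state, without advancing time (a new reading comes with each control period).
- get_image(name): name is "side" or "top" or "wrist"; returns the picture (400x640x3 uint8, red, green, blue); there is no depth.
- camera_params(name): a dict with "K" (3x3 intrinsics, pixels), "k1" (the pictures are not rectified: a ray, as slopes to the right and down, at radius r is drawn at 1 + k1 r^2 times it, then the intrinsics apply), "rvec" (rotation vector, rad) and "tvec" (3), from world to camera coordinates, as OpenCV has them; the wrist camera has in their place "T_tool_cam" (4x4, takes a point from camera to tool coordinates, whose origin is the TCP and whose axes are the tool frame's). Camera axes: x right, y down, z forward; pixel columns grow to the right and rows downward; lengths in mm; the calibration is good to about 2 mm. A picture is of the moment at which its call begins: read the wrist's pose just before it. camera_params takes no time and is no camera call.
- close_job(): hands the job in, once; it reports no verdict.
The state is a dict: "t": time; "qpos": joint angles; "qvel": joint speeds; "joint_torque": joint torques, N m; "ee_pos": TCP position; "orientation": TCP orientation; "ft_force": force on the tool from outside, world axes, zero at the start; "moment": the same for the moment, N m; "width": finger opening in mm.
Only numpy, scipy, OpenCV 4.12 (cv2) and the standard library are available. Lean on these libraries where they do the work, as an engineer would, in place of code of your own. Each camera call takes 0.05 s, during which the arm holds its last target.

TASK

Take the blue carrier with the upright silver ferrule out of the yellow tray, press it down flush into the pocket of the grey block and let go of it. Then slide the sprung gate of the green suction box by its black tab to half travel, so that its far edge stands at the red lines, and keep holding it there against its spring: the job finishes with you still holding the gate half open. Leave the two brush heads in the tray and the jar where they are.

Things in the scene. Friction and masses are not known exactly. Their poses are not given: they have to be found in the camera images.
- carrier_mid (a point): Carrier's centre, 24 mm above its underside; it stands on the tray floor, 5 mm above the bench. 48 mm tall, 80 to 170 g: below a blue plug 40 (its x) x 28 (its y) x 16 mm tall (lowest 5 mm 35 x 23), then a blue flange 54 x 42 x 6 mm, on top a solid silver ferrule 26 (x) x 14 (y) x 26 mm tall, gripped across its 14 mm (its y). z up; half a turn makes no difference.
- tray: Yellow fixed tray 260 (its x) x 180 (its y) x 26 mm tall, walls and floor 5 mm thick, lined with white paper; origin at the centre of its underside, on the bench. The carrier stands in its near (-x) part, two brush heads lie in its far part.
- nest: Fixed grey block 120 (its x) x 100 (its y) x 40 mm tall with the pocket in its top; origin at the centre of its underside, on the bench, z up. It shares its axes with the pocket.
- pocket (a point): Centre of the pocket's mouth, on the block's top. Pocket 45 (its x) x 33 mm (its y), 3 mm chamfers; the plug goes in with its x along the pocket's x, either way round. An orange friction pad 8 mm below the mouth first holds the carrier 8 mm proud; it gives way to a push of about 5 N and stays where pushed. Pressed flush, the flange lies on the block: carrier_mid is 8 mm above this point.
- suction: Fixed green suction box 190 (its x) x 100 (its y) x 50 mm tall, bolted to the bench; origin at the centre of its underside, x points from its near end to the end with the black hose stub. On top two aluminium rails, 7 mm tall, run along x with 62 mm between them; between them a black port, 60 mm along x, is covered by the gate.
- half_line (a point): Point half-way between the two red lines (4 mm wide) painted across the rails, 57 mm above the bench, at the middle of the port's length. At half travel the gate's far (+x) edge stands on this line.
- gate_tab (a point): Centre of the gate's upright black tab: 14 (along the sliding direction) x 30 x 40 mm tall, its top 95 mm above the bench, rising from the aluminium gate plate (top 55 mm above the bench, 70 mm long, 56 mm wide). It moves with the gate, towards the suction box's -x. The gate's far edge lies 55 mm to the +x of this point. Axes as the suction box.
- gate (a joint): Travel of the sliding gate in m: 0 closed (far edge 30 mm beyond the red lines), 0.060 fully open, 0.030 half travel; grows as the gate slides to the suction box's -x. A spring closes it: about 3 N when closed, 9 N at half travel, 15 N fully open (200 N/m).
- brush1_mid (a point): Centre of a loose brush head lying in the tray's far part, about 50 x 26 x 13 mm, silver ferrule and brown tuft; leave it alone.
- brush2_mid (a point): Centre of the second such brush head, beside the first; leave it alone.
- jar_mid (a point): Centre of a small amber jar with a black cap, 56 mm across, 62 mm tall, standing on the bench beyond the work; leave it alone.

How it is judged:
By the outcome, as a careful person would: the job done as asked, in the order asked, and still so for the second after the job is handed in, while the arm keeps its last pose, push and grip.
It also fails if it takes over 61 s, if anything falls off the work surface, if the arm or the gripper's body presses on something with over 40 N, if the wrist force passes 120 N, or if a joint passes its speed limit or range.

## Working session

There is one attempt and no reset: what is moved stays moved. The work goes in short steps, Python scripts to look and compute and a tool call to move; the robot and the scene stay as the last step left them, time stands still between calls to the robot, and variables do not carry over. Pictures are saved under pics/ and viewed, and the job is handed in when it is done.

Besides the shell and the picture viewer there is one more tool, called after "Call:" as name(argument=value, ...) on one line, values as JSON. arm_command: Moves the arm, as the interface text tells. Its arguments: {"type":"object","properties":{"increments":{"type":"array","items":{"type":"array"}},"gripper":{"type":"number"}},"required":["increments"]}

```bash
ls; mkdir -p pics; python3 - <<'E'
from workcell import *
import cv2
for n in ["top","side","wrist"]:
    o=get_obs(); im=get_image(n); cv2.imwrite(f"pics/{n}0.png",im[:,:,::-1]); p=camera_params(n); print(n,p)
print(o)
E
```

```text
pics
top {'K': array([[489.40532251,   0.        , 320.71263929],
       [  0.        , 489.40532251, 192.53076725],
       [  0.        ,   0.        ,   1.        ]]), 'k1': 0.05242563827601031, 'rvec': array([ 2.1538398 , -2.17322533,  0.09253254]), 'tvec': array([   8.63871987,  628.22321813, 1264.28254272])}
side {'K': array([[405.12495907,   0.        , 320.59884048],
       [  0.        , 405.12495907, 197.11266584],
       [  0.        ,   0.        ,   1.        ]]), 'k1': 0.012438956695121788, 'rvec': array([ 2.43523074, -0.46399049,  0.18115293]), 'tvec': array([-578.69245784,  223.91439348,  700.80301465])}
wrist {'K': array([[310.71900782,   0.        , 315.01842316],
       [  0.        , 310.71900782, 199.58085236],
       [  0.        ,   0.        ,   1.        ]]), 'k1': -0.041299840096891006, 'T_tool_cam': array([[ 9.99999991e-01, -1.07025177e-04, -8.36475205e-05,
        -1.99714232e-01],
       [ 1.24884475e-04,  9.66619484e-01,  2.56216234e-01,
        -7.03281866e+01],
       [ 5.34337353e-05, -2.56216242e-01,  9.66619488e-01,
        -1.61300447e+02],
       [ 0.00000000e+00,  0.00000000e+00,  0.00000000e+00,
         1.00000000e+00]])}
{'t': 0.1, 'qpos': array([ 1.13197844e+00,  4.23754512e-01,  1.63058756e+00, -1.62410022e-05,
        1.08860622e+00, -1.90213107e-02]), 'qvel': array([ 0.00043743, -0.00070856, -0.00381186,  0.00136271, -0.00043834,
        0.00149518]), 'joint_torque': array([-3.57571689e-04, -5.45616138e+01, -2.74324447e+01,  6.45316788e-02,
        1.87449827e-02, -5.98804718e-05]), 'ee_pos': array([254.51787314, 570.29021494, 221.99584176]), 'orientation': array([ 2.63492817e+00,  1.70943833e+00, -1.79579651e-03]), 'ft_force': array([-0.41272557, -0.46961503,  0.42402764]), 'moment': array([-0.05257588,  0.07541249, -0.03424036]), 'width': 87.82991097103641}
```

View pics/top0.png

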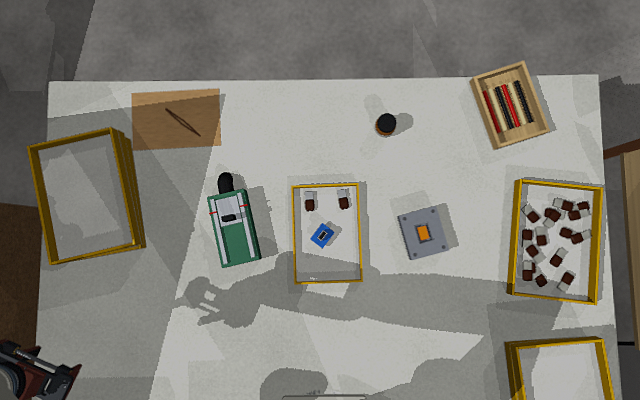

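View pics/side0.png

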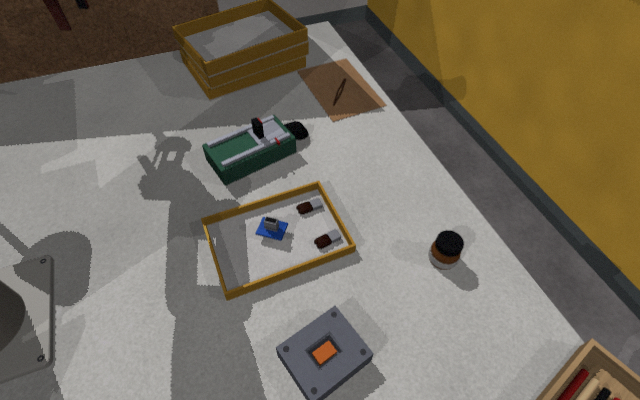

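View pics/wrist0.png

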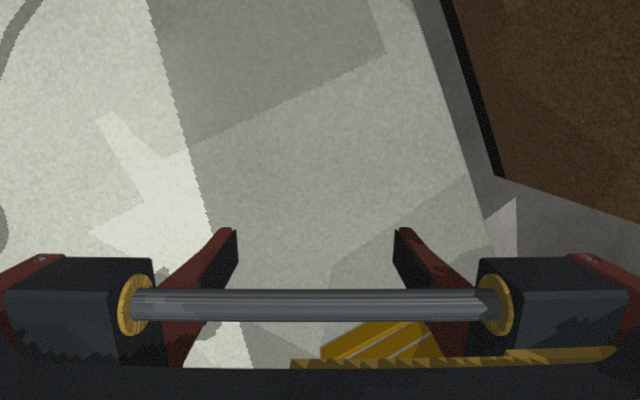

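```bash
cat > h.py <<'E'
from workcell import *
import numpy as np, cv2
from scipy.spatial.transform import Rotation as R
def cam(n,obs=None):
    p=camera_params(n); K=p["K"]; d=np.array([p["k1"],0,0,0.])
    if n=="wrist":
        T=np.eye(4); T[:3,:3]=R.from_rotvec(obs["orientation"]).as_matrix(); T[:3,3]=obs["ee_pos"]
        W=np.linalg.inv(T@p["T_tool_cam"]); return K,d,W[:3,:3],W[:3,3]
    return K,d,cv2.Rodrigues(p["rvec"])[0],p["tvec"]
def ray(c,uv):
    K,d,Rm,t=c
    s=cv2.undistortPoints(np.array(uv,float).reshape(-1,1,2),K,d).reshape(-1,2)
    return -Rm.T@t, np.c_[s,np.ones(len(s))]@Rm
def plane(c,uv,z):
    o,v=ray(c,uv); return o+v*((z-o[2])/v[:,2])[:,None]
def proj(c,P):
    K,d,Rm,t=c
    return cv2.projectPoints(np.array(P,float).reshape(-1,1,3),Rm,t,K,d)[0].reshape(-1,2)
def tri(cs,uvs):
    A=np.zeros((3,3));b=np.zeros(3)
    for c,u in zip(cs,uvs):
        o,v=ray(c,[u]); v=v[0]/np.linalg.norm(v); M=np.eye(3)-np.outer(v,v); A+=M;b+=M@o
    return np.linalg.solve(A,b)
def mask(im,lo,hi,roi=None):
    h=cv2.cvtColor(im,cv2.COLOR_RGB2HSV); m=cv2.inRange(h,np.array(lo),np.array(hi))
    if roi: 
        z=np.zeros_like(m); a,b,c,d=roi; z[b:d,a:c]=m[b:d,a:c]; m=z
    return m
def big(m):
    cs=cv2.findContours(m,cv2.RETR_EXTERNAL,cv2.CHAIN_APPROX_NONE)[0]
    return max(cs,key=cv2.contourArea)
def rect(c,cnt,z):
    P=plane(c,cnt.reshape(-1,2),z); r=cv2.minAreaRect(P[:,:2].astype(np.float32)); return r
E
python3 - <<'E'
from h import *
im=cv2.imread("pics/top0.png")[:,:,::-1].copy(); c=cam("top")
print("cam",-c[2].T@c[3])
for n,lo,hi,roi,z in [("blue",(100,120,60),(125,255,255),(290,200,360,270),24),("orange",(8,150,120),(25,255,255),(400,210,450,250),32),
  ("green",(60,80,30),(95,255,160),(195,170,275,280),50),("block",(105,20,60),(135,110,160),(380,195,470,270),40)]:
    m=mask(im,lo,hi,roi)
    if m.any():
        k=big(m); print(n,cv2.contourArea(k),cv2.boundingRect(k),rect(c,k,z))
S=cv2.resize(im[160:280,190:470],None,fx=2.8,fy=2.8,interpolation=cv2.INTER_CUBIC)
cv2.imwrite("pics/topz.png",S[:,:,::-1])
E
```

```text
cam [ 499.31466144  -14.74652987 1320.46082707]
blue 283.5 (311, 223, 23, 25) ((515.8524780273438, 0.7393913269042969), (40.563629150390625, 52.60851287841797), 52.58895492553711)
orange 100.5 (417, 226, 12, 14) ((520.7793579101562, -262.74322509765625), (33.91770935058594, 23.644865036010742), 14.173284530639648)
green 1313.5 (207, 189, 54, 79) ((538.2726440429688, 229.0380096435547), (188.6308135986328, 104.16674041748047), 12.868866920471191)
block 1725.5 (398, 206, 51, 54) ((520.459716796875, -260.7989501953125), (117.91382598876953, 102.40668487548828), 14.50107479095459)
```

View pics/topz.png

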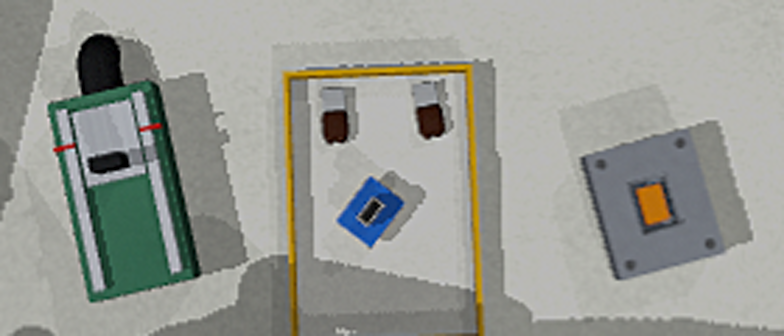

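```bash
cat >> h.py <<'E'
def go(P,head):
    o=get_obs(); Rm=R.from_rotvec(o["orientation"]).as_matrix()
    d=Rm.T@(np.array(P,float)-o["ee_pos"])/10
    hd=np.degrees(np.arctan2(Rm[1,0],Rm[0,0]))
    print("t",round(o["t"],2),"pos",o["ee_pos"].round(1),"head",hd.round(2),"tilt",Rm[2].round(3),"F",o["ft_force"].round(1),"w",round(o["width"],1),"q6",round(o["qpos"][5],2))
    print("tool shift cm",d.round(2),"len",np.linalg.norm(d).round(2),"turn deg",round((hd-head+180)%360-180,1))
E
python3 - <<'E'
from h import *
go((490,1,200),52.6)
E
```

```text
t 0.15 pos [254.5 570.4 222.1] head 65.95 tilt [-0.001 -0.    -1.   ] F [-0.1 -0.3  0.1] w 87.6 q6 -0.02
tool shift cm [-42.39  44.71   2.26] len 61.65 turn deg 13.3
```

Call:
arm_command(increments=[[[-3.2,3.4,0.1],0],[[-3.2,3.4,0.1],0],[[-3.2,3.4,0.1],0],[[-3.2,3.4,0.1],0],[[-3.2,3.4,0.1],0],[[-3.2,3.4,0.1],0],[[-3.2,3.4,0.1],0],[[-3.2,3.4,0.1],0],[[-3.2,3.4,0.1],0],[[-3.2,3.4,0.1],0],[[-3.2,3.4,0.1],0],[[-3.2,3.4,0.1],0],[[0,0,0],6],[[0,0,0],6]])

```text
t: 1.55
ee_pos: [478.2, 33.6, 208.1]
orientation: [2.801, 1.421, 0.002]
ft_force: [-0.2, 0.5, -0.5]
width: 87.9
```

```bash
python3 - <<'E'
from h import *
go((490,1,200),52.6)
E
```

```text
t 1.55 pos [478.2  33.6 208.1] head 53.81 tilt [ 0.001  0.001 -1.   ] F [-0.2  0.5 -0.5] w 87.9 q6 -0.89
tool shift cm [-1.94  2.88  0.81] len 3.56 turn deg 1.2
```

Call:
arm_command(increments=[[[-1.9,2.9,1.0],1.2],[[0,0,1],0],[[0,0,0],0]])

```text
t: 1.85
ee_pos: [490.8, -0.7, 187.4]
orientation: [2.82, 1.383, 0.003]
ft_force: [-0.6, 0.2, -0.5]
width: 88.1
```

```bash
python3 - <<'E'
from h import *
go((516,1,34),52.6)
o=get_obs(); im=get_image("wrist"); np.savez("w1.npz",im=im,**o); cv2.imwrite("pics/w1.png",im[:,:,::-1])
c=cam("wrist",o)
m=mask(im,(100,120,50),(125,255,255)); k=big(m); r=rect(c,k,27); print(r, cv2.boundingRect(k))
E
```

```text
t 1.85 pos [490.8  -0.7 187.4] head 52.26 tilt [ 0.001  0.001 -1.   ] F [-0.6  0.2 -0.5] w 88.1 q6 -0.94
tool shift cm [ 1.66  1.87 15.34] len 15.54 turn deg -0.3
((516.5565185546875, 1.5294303894042969), (39.72598648071289, 52.42335510253906), 52.206504821777344) (313, 179, 38, 48)
```

View pics/w1.png

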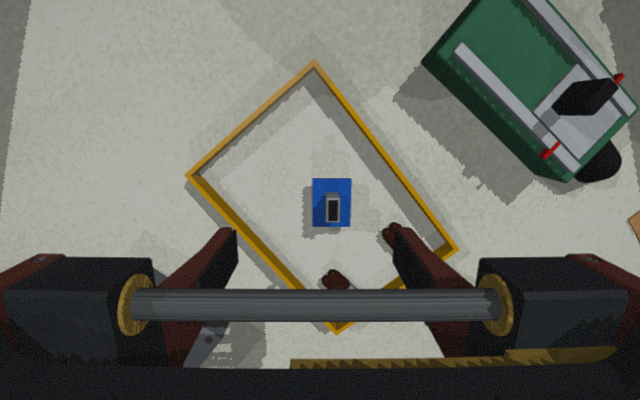

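Call:
arm_command(increments=[[[1.7,1.8,3],0],[[0,0,4],0],[[0,0,3.5],0],[[0,0,0],0],[[0,0,0],0]], gripper=0.6)

```text
t: 2.4
ee_pos: [519.2, 5.8, 83.7]
orientation: [2.813, 1.391, 0.012]
ft_force: [0.7, -0.3, -0.2]
width: 53.6
```

```bash
python3 - <<'E'
from h import *
go((516.5,1.2,31),52.3)
o=get_obs(); im=get_image("wrist"); cv2.imwrite("pics/w2.png",im[:,:,::-1])
E
```

```text
t 2.4 pos [519.2   5.8  83.7] head 52.62 tilt [ 0.005  0.006 -1.   ] F [ 0.7 -0.3 -0.2] w 53.6 q6 -0.93
tool shift cm [-0.56  0.03  5.27] len 5.3 turn deg 0.3
```

View pics/w2.png

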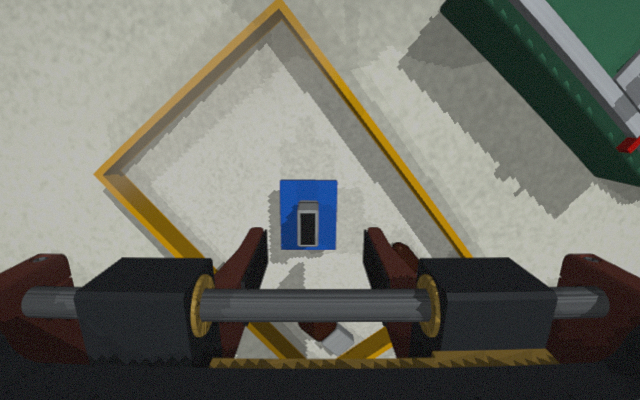

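Call:
arm_command(increments=[[[-0.6,0,1.5],0.3],[[0,0,1.3],0],[[0,0,0],0]])

```text
t: 2.75
ee_pos: [519.0, 1.8, 60.5]
orientation: [2.812, 1.383, 0.025]
ft_force: [-1.0, -0.1, -0.3]
width: 52.5
```

```bash
python3 - <<'E'
from h import *
go((516.5,1.2,31),52.3)
o=get_obs(); im=get_image("wrist"); cv2.imwrite("pics/w3.png",im[:,:,::-1]); c=cam("wrist",o)
m=mask(im,(100,120,50),(125,255,255)); k=big(m); r=rect(c,k,27); print(r, cv2.boundingRect(k))
E
```

```text
t 2.75 pos [519.    1.8  60.5] head 52.39 tilt [ 0.011  0.013 -1.   ] F [-1.  -0.1 -0.3] w 52.5 q6 -0.94
tool shift cm [-0.23 -0.2   2.94] len 2.96 turn deg 0.1
((515.7220458984375, 1.7562484741210938), (40.96220397949219, 53.3367919921875), 52.16682052612305) (281, 183, 63, 77)
```

View pics/w3.png

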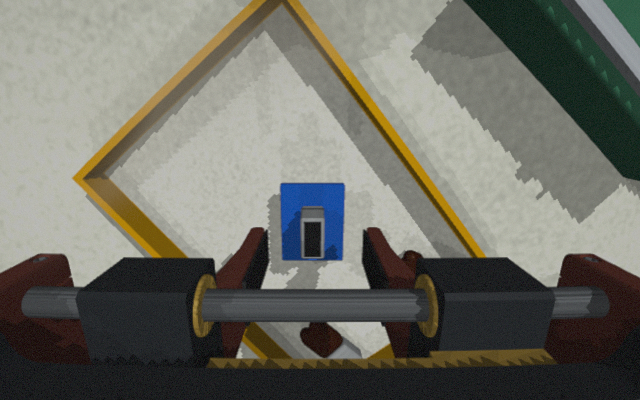

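Call:
arm_command(increments=[[[-0.2,-0.2,1.2],0],[[0,0,1.0],0],[[0,0,0.6],0],[[0,0,0],0]])

```text
t: 3.2
ee_pos: [518.6, 1.7, 32.8]
orientation: [2.81, 1.383, 0.031]
ft_force: [0.4, 0.3, -1.1]
width: 53.1
```

```bash
python3 - <<'E'
from h import *
go((516.2,1.5,31),52.3)
E
```

```text
t 3.2 pos [518.6   1.7  32.8] head 52.42 tilt [ 0.013  0.017 -1.   ] F [ 0.4  0.3 -1.1] w 53.1 q6 -0.94
tool shift cm [-0.16 -0.19  0.18] len 0.3 turn deg 0.1
```

Call:
arm_command(increments=[[[-0.25,-0.3,0.2],0],[[-0.1,-0.1,0],0],[[0,0,0],0]])

```text
t: 3.5
ee_pos: [512.7, 1.3, 30.1]
orientation: [2.811, 1.383, 0.029]
ft_force: [-0.1, -0.2, -0.7]
width: 52.6
```

Call:
arm_command(increments=[[[0,0,0],0],[[0,0,0],0],[[0,0,0],0],[[0,0,0],0],[[0,0,0],0],[[0,0,0],0],[[0,0,0],0],[[0,0,0],0]], gripper=0)

```text
t: 4.3
ee_pos: [513.3, 1.3, 30.8]
orientation: [2.81, 1.383, 0.031]
ft_force: [0.0, -0.1, 0.9]
width: 14.2
```

```bash
python3 - <<'E'
from h import *
go((516.2,1.5,31),52.3)
E
```

```text
t 4.3 pos [513.3   1.3  30.8] head 52.41 tilt [ 0.014  0.017 -1.   ] F [ 0.  -0.1  0.9] w 14.2 q6 -0.94
tool shift cm [ 0.19  0.22 -0.01] len 0.29 turn deg 0.1
```

Call:
arm_command(increments=[[[0,0,-2],0],[[0,0,-3],0],[[0,0,-3],0],[[0,0,-3],0],[[0,0,-2],0],[[0,0,0],0],[[0,0,0],0]])

```text
t: 5.0
ee_pos: [508.1, 1.2, 163.2]
orientation: [2.812, 1.384, 0.024]
ft_force: [-0.2, -0.1, -1.4]
width: 13.4
```

```bash
python3 - <<'E'
from h import *
go((500,-230,160),104.5)
o=get_obs(); im=get_image("wrist"); cv2.imwrite("pics/w4.png",im[:,:,::-1]); c=cam("wrist",o)
m=mask(im,(100,120,50),(125,255,255)); k=big(m); r=rect(c,k,o["ee_pos"][2]-4); print(r, cv2.boundingRect(k))
Rm=R.from_rotvec(o["orientation"]).as_matrix(); P=np.r_[r[0],o["ee_pos"][2]-4]; print("in tool",Rm.T@(P-o["ee_pos"]))
E
```

```text
t 5.0 pos [508.1   1.2 163.2] head 52.41 tilt [ 0.01   0.013 -1.   ] F [-0.2 -0.1 -1.4] w 13.4 q6 -0.94
tool shift cm [-18.82  13.46   0.3 ] len 23.14 turn deg -52.1
((498.9217224121094, 7.881141662597656), (41.019344329833984, 27.562559127807617), 52.22749328613281) (278, 202, 75, 47)
in tool [ -0.3729208  -11.38523144   3.84915642]
```

View pics/w4.png

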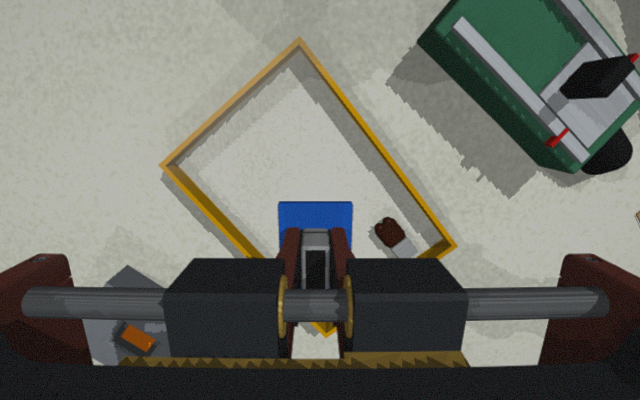

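```bash
python3 - <<'E'
from h import *
go((578,-247,165),104.4)
E
```

```text
t 5.05 pos [508.1   1.2 163. ] head 52.41 tilt [ 0.01   0.013 -1.   ] F [-0.5  0.3 -1.3] w 14.0 q6 -0.94
tool shift cm [-15.4   20.68  -0.1 ] len 25.79 turn deg -52.0
```

Call:
arm_command(increments=[[[-2,2.7,0],0],[[-2.5,3.4,0],0],[[-2.5,3.4,0],0],[[-2.5,3.4,0],0],[[-2.5,3.4,0],0],[[-2,2.7,0],0],[[0,0,0],-7],[[0,0,0],-7.5],[[0,0,0],-7.5],[[0,0,0],-7.5],[[0,0,0],-7.5],[[0,0,0],-7],[[0,0,0],-4],[[0,0,0],0],[[0,0,0],0]])

```text
t: 6.55
ee_pos: [562.2, -231.3, 131.9]
orientation: [-1.954, -2.424, 0.005]
ft_force: [0.3, -0.7, -0.3]
width: 13.9
```

```bash
python3 - <<'E'
from h import *
go((578,-247,165),104.4)
o=get_obs(); im=get_image("wrist"); cv2.imwrite("pics/w5.png",im[:,:,::-1]); np.savez("w5.npz",im=im,**o)
E
```

```text
t 6.55 pos [ 562.2 -231.3  131.9] head 102.24 tilt [ 0.02 -0.02 -1.  ] F [ 0.3 -0.7 -0.3] w 13.9 q6 -2.2
tool shift cm [-1.8   1.14 -3.38] len 3.99 turn deg -2.2
```

View pics/w5.png

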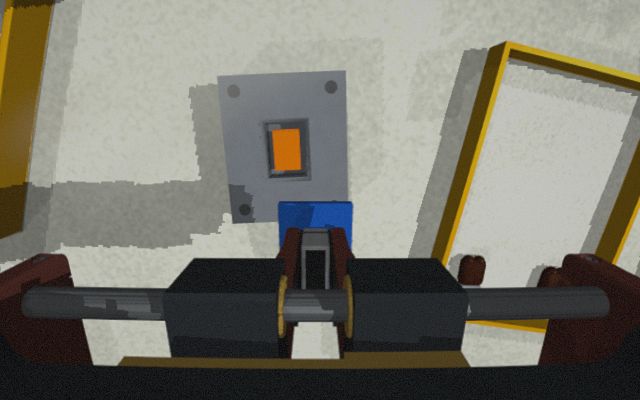

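```bash
python3 - <<'E'
from h import *
o=dict(np.load("w5.npz")); im=o["im"]; c=cam("wrist",o)
Z=cv2.resize(im[60:230,200:370],None,fx=3.5,fy=3.5,interpolation=cv2.INTER_CUBIC); cv2.imwrite("pics/w5z.png",Z[:,:,::-1])
# orange pad at 32
m=mask(im,(8,150,100),(25,255,255),(240,100,330,190)); print("orange",rect(c,big(m),32),cv2.boundingRect(m))
for uv,z in [((219,77),40),((346,70.5),40),((232,222),40)]: print(plane(c,[uv],z).round(1))
C=(cv2.cornerSubPix(cv2.cvtColor(im,cv2.COLOR_RGB2GRAY),np.float32([[219,77],[346,71],[232,222]]).reshape(-1,1,2),(4,4),(-1,-1),(3,50,.01)).reshape(-1,2)); P=plane(c,C,40); print(C,P.round(1),np.linalg.norm(P[0]-P[1]),np.linalg.norm(P[0]-P[2]),"centre",(P[1]+P[2])/2,"ang",np.degrees(np.arctan2(*(P[2]-P[0])[[1,0]])))
E
```

```text
orange ((521.5891723632812, -262.48162841796875), (33.95132064819336, 22.491146087646484), 14.362808227539062) (272, 129, 29, 42)
[[ 477.  -323.7   40. ]]
[[ 451.6 -228.8   40. ]]
[[ 590.9 -295.8   40. ]]
[[216.57301  75.67116]
 [345.4335   69.9751 ]
 [232.13771 223.3553 ]] [[ 476.4 -325.7   40. ]
 [ 451.3 -229.3   40. ]
 [ 592.1 -295.5   40. ]] 99.56526455799413 119.50499837811336 centre [ 521.68252126 -262.4358802    40.        ] ang 14.601183504637799
```

View pics/w5z.png

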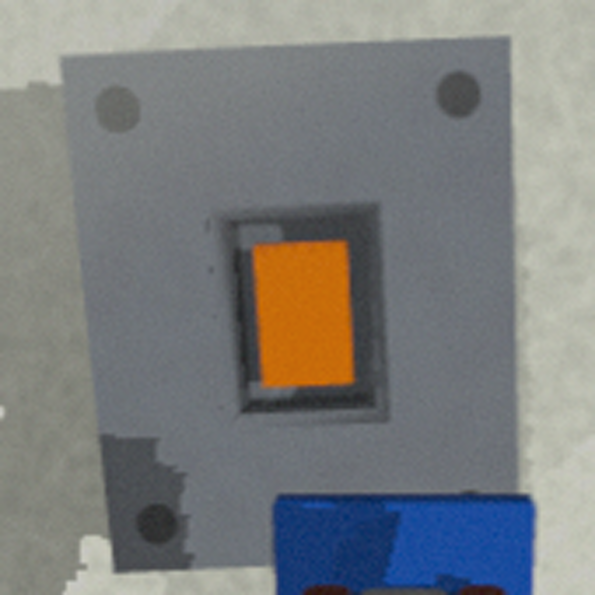

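```bash
cat >> h.py <<'E'
def tip(P,head,off=(-.3,1.4,26)):
    o=get_obs(); Rm=R.from_rotvec(o["orientation"]).as_matrix()
    hd=np.arctan2(Rm[1,0],Rm[0,0]); Rt=R.from_euler("z",np.radians(head)-hd).as_matrix()@Rm
    print("tip now",(o["ee_pos"]+Rm@np.array(off)).round(1)); T=np.array(P)-Rt@np.array(off); print("TCP target",T.round(1)); go(T,head)
E
python3 - <<'E'
from h import *
tip((521.6,-262.5,62),104.5)
E
```

```text
tip now [ 562.9 -230.9  105.8]
TCP target [ 520.8 -262.9   88. ]
t 6.6 pos [ 562.1 -231.3  131.9] head 102.25 tilt [ 0.02  -0.021 -1.   ] F [ 0.1  0.6 -1.7] w 13.7 q6 -2.2
tool shift cm [-2.3  -4.62  4.43] len 6.81 turn deg -2.2
```

Call:
arm_command(increments=[[[0,0,0],-2.5],[[-0.8,-1.6,0.5],0],[[-0.8,-1.5,1],0],[[-0.6,-1,1],0],[[0,0,0],0],[[0,0,0],0]])

```text
t: 7.2
ee_pos: [522.6, -265.1, 102.9]
orientation: [-1.906, -2.456, 0.005]
ft_force: [0.4, -0.2, -2.0]
width: 13.8
```

```bash
python3 - <<'E'
from h import *
tip((521.6,-262.5,62),104.5)
E
```

```text
tip now [ 523.4 -264.6   76.9]
TCP target [ 520.9 -263.    88. ]
t 7.2 pos [ 522.6 -265.1  102.9] head 104.35 tilt [ 0.024 -0.023 -0.999] F [ 0.4 -0.2 -2. ] w 13.8 q6 -2.31
tool shift cm [ 0.21 -0.09  1.49] len 1.51 turn deg -0.1
```

Call:
arm_command(increments=[[[0.25,-0.1,0.8],0],[[0,0,0.7],0],[[0,0,0],0],[[0,0,0],0]])

```text
t: 7.6
ee_pos: [521.3, -262.1, 86.9]
orientation: [-1.907, -2.457, 0.005]
ft_force: [0.2, 0.6, -1.5]
width: 13.7
```

```bash
python3 - <<'E'
from h import *
tip((521.6,-262.5,45),104.5)
im=get_image("wrist"); cv2.imwrite("pics/w6.png",im[:,:,::-1])
im=get_image("side"); cv2.imwrite("pics/s6.png",cv2.resize(im[270:400,230:430],None,fx=3,fy=3)[:,:,::-1])
E
```

```text
tip now [ 522.1 -261.6   60.8]
TCP target [ 520.9 -263.    71. ]
t 7.6 pos [ 521.3 -262.1   86.9] head 104.34 tilt [ 0.023 -0.022 -0.999] F [ 0.2  0.6 -1.5] w 13.7 q6 -2.31
tool shift cm [-0.11 -0.03  1.58] len 1.59 turn deg -0.2
```

View pics/w6.png

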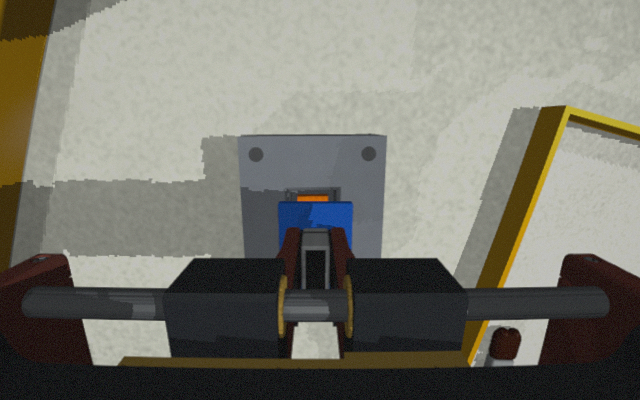

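View pics/s6.png

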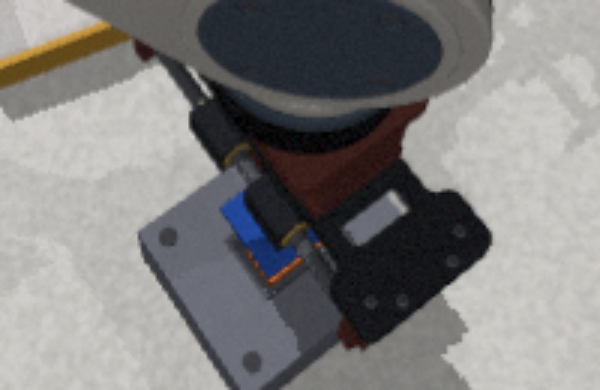

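Call:
arm_command(increments=[[[-0.1,0,0.6],0],[[0,0,0.5],0],[[0,0,0.5],0],[[0,0,0.5],0],[[0,0,0],0]])

```text
t: 8.2
ee_pos: [521.6, -262.9, 64.6]
orientation: [-1.907, -2.458, 0.004]
ft_force: [0.6, 0.6, -1.6]
width: 13.9
```

```bash
python3 - <<'E'
from h import *
tip((521.6,-262.5,32),104.5)
E
```

```text
tip now [ 522.3 -262.4   38.6]
TCP target [ 520.8 -263.    58. ]
t 8.2 pos [ 521.6 -262.9   64.6] head 104.36 tilt [ 0.022 -0.021 -1.   ] F [ 0.6  0.6 -1.6] w 13.9 q6 -2.31
tool shift cm [-0.01 -0.06  0.66] len 0.66 turn deg -0.1
```

Call:
arm_command(increments=[[[0,-0.05,0.3],0],[[0,0,0.3],0],[[0,0,0.3],0]])

```text
t: 8.5
ee_pos: [521.0, -263.0, 55.5]
orientation: [-1.908, -2.458, 0.004]
ft_force: [-1.0, -0.1, 3.8]
width: 14.1
```

Call:
arm_command(increments=[[[0,0,0.3],0],[[0,0,0.3],0],[[0,0,0.3],0]])

```text
t: 8.8
ee_pos: [520.6, -262.8, 49.1]
orientation: [-1.907, -2.458, 0.004]
ft_force: [-12.8, 8.4, 45.2]
width: 13.6
```

```bash
python3 - <<'E'
from h import *
tip((521.6,-262.5,24),104.5)
E
```

```text
tip now [ 521.4 -262.3   23.1]
TCP target [ 520.8 -263.    50. ]
t 8.8 pos [ 520.6 -262.8   49.1] head 104.37 tilt [ 0.022 -0.021 -1.   ] F [-12.8   8.4  45.2] w 13.6 q6 -2.31
tool shift cm [-0.02  0.01 -0.09] len 0.1 turn deg -0.1
```

Call:
arm_command(increments=[[[0,0,0],0],[[0,0,0],0]])

```text
t: 9.0
ee_pos: [521.3, -263.1, 50.2]
orientation: [-1.908, -2.46, 0.004]
ft_force: [-0.8, 0.2, -1.7]
width: 13.8
```

Call:
arm_command(increments=[[[0,0,0],0],[[0,0,0],0],[[0,0,0],0],[[0,0,0],0]], gripper=0.45)

```text
t: 9.4
ee_pos: [521.4, -263.1, 49.2]
orientation: [-1.908, -2.459, 0.004]
ft_force: [-0.2, -0.3, 0.3]
width: 38.4
```

Call:
arm_command(increments=[[[0,0,-1.5],0],[[0,0,-2],0],[[0,0,-2],0],[[0,0,-2],0],[[0,0,0],0]])

```text
t: 9.9
ee_pos: [523.4, -264.5, 129.4]
orientation: [-1.908, -2.459, 0.004]
ft_force: [0.6, -0.3, -0.2]
width: 39.4
```

```bash
python3 - <<'E'
from h import *
go((0,0,0),0)
o=get_obs(); im=get_image("wrist"); cv2.imwrite("pics/w7.png",im[:,:,::-1]);np.savez("w7.npz",im=im,**o)
c=cam("wrist",o); m=mask(im,(100,120,50),(125,255,255)); k=big(m); print(rect(c,k,46), cv2.boundingRect(k))
im=get_image("side"); cv2.imwrite("pics/s7f.png",im[:,:,::-1]); cv2.imwrite("pics/s7.png",cv2.resize(im[270:400,230:430],None,fx=3,fy=3)[:,:,::-1])
E
```

```text
t 9.9 pos [ 523.4 -264.5  129.4] head 104.37 tilt [ 0.021 -0.02  -1.   ] F [ 0.6 -0.3 -0.2] w 39.4 q6 -2.31
tool shift cm [ 38.32 -43.85  14.64] len 60.05 turn deg 104.4
((523.0699462890625, -262.21112060546875), (53.55843734741211, 41.64314651489258), 14.163878440856934) (290, 176, 52, 64)
```

View pics/w7.png

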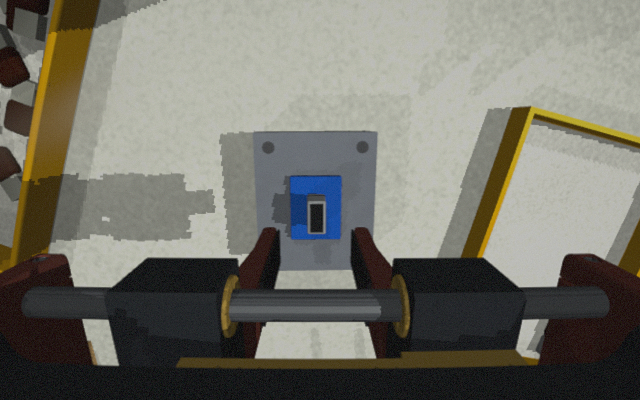

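View pics/s7.png

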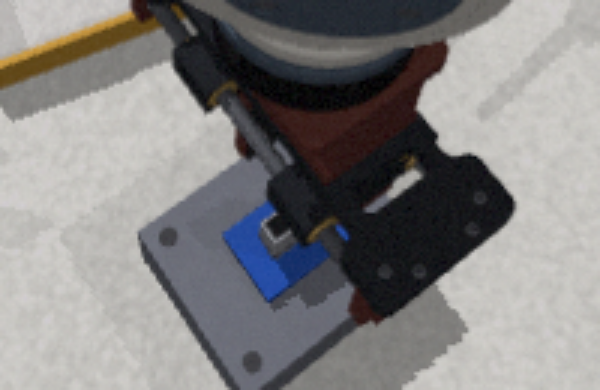

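```bash
python3 - <<'E'
from h import *
im=cv2.imread("pics/top0.png")[:,:,::-1].copy(); c=cam("top")
m=mask(im,(0,120,80),(8,255,255),(200,190,260,230))|mask(im,(172,120,80),(180,255,255),(200,190,260,230))
n,l,s,ce=cv2.connectedComponentsWithStats(m); print(s,ce); P=plane(c,ce[1:],57); print(P)
a=np.radians(12.9); print(P[:2].mean(0), P[:2].mean(0)[:2]-25*np.array([np.cos(a),np.sin(a)]))
print(plane(c,[(229,217)],95))
go((530,215,190),12.9)
E
```

```text
[[     0      0    640    400 255976]
 [   240    204      8      3     13]
 [   209    211      8      3     11]] [[319.50843048 199.49917961]
 [243.92307692 204.84615385]
 [212.63636364 212.27272727]]
[[595.57498777 201.87762347  57.        ]
 [577.11631142 282.5716953   57.        ]]
[586.34564959 242.22465939  57.        ] [561.97661974 236.64340649]
[[562.51015024 232.50104926  95.        ]]
t 10.0 pos [ 521.9 -263.6  126.8] head 104.37 tilt [ 0.024 -0.023 -0.999] F [-0.3  0.   0.6] w 39.7 q6 -2.31
tool shift cm [46.3  12.54 -5.5 ] len 48.28 turn deg 91.5
```

Call:
arm_command(increments=[[[0,0,-3],0],[[0,0,-4],0],[[1,0.5,-3],0],[[3,0.9,-1],0],[[4,1.2,0],0],[[4,1.2,0],0],[[4,1.2,0],0],[[4,1.2,0],0],[[4,1.2,0],0],[[4,1.2,0],0],[[4,1.2,0],0],[[4,1.2,0],0],[[4,1.2,0],0],[[0,0,0],0]], gripper=0.6)

```text
t: 11.4
ee_pos: [537.4, 167.8, 233.2]
orientation: [-1.899, -2.433, 0.022]
ft_force: [0.4, -0.1, -0.4]
width: 52.6
```

Call:
arm_command(increments=[[[0,0,0],7],[[0,0,0],8.5],[[0,0,0],8.5],[[0,0,0],8.5],[[0,0,0],8.5],[[0,0,0],8.5],[[0,0,0],8.5],[[0,0,0],8.5],[[0,0,0],8.5],[[0,0,0],7],[[0,0,0],4],[[0,0,0],0]])

```text
t: 12.6
ee_pos: [528.8, 158.4, 218.1]
orientation: [-3.084, -0.443, 0.117]
ft_force: [0.4, 0.6, 0.5]
width: 52.7
```

```bash
python3 - <<'E'
from h import *
go((568,208,210),12.9)
o=get_obs(); im=get_image("wrist"); cv2.imwrite("pics/w8.png",im[:,:,::-1]);np.savez("w8.npz",im=im,**o)
im=get_image("side"); cv2.imwrite("pics/s8.png",cv2.resize(im[270:400,230:430],None,fx=3,fy=3)[:,:,::-1])
E
```

```text
t 12.6 pos [528.8 158.4 218.1] head 16.42 tilt [-0.071 -0.034 -0.997] F [0.4 0.6 0.5] w 52.7 q6 -0.05
tool shift cm [ 5.2  -3.63  0.57] len 6.37 turn deg 3.5
```

View pics/w8.png

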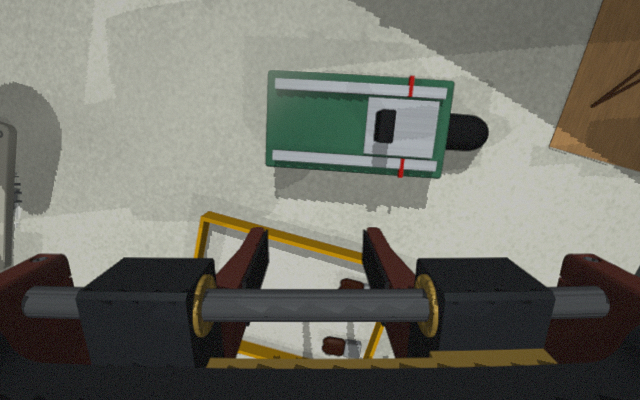

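View pics/s8.png

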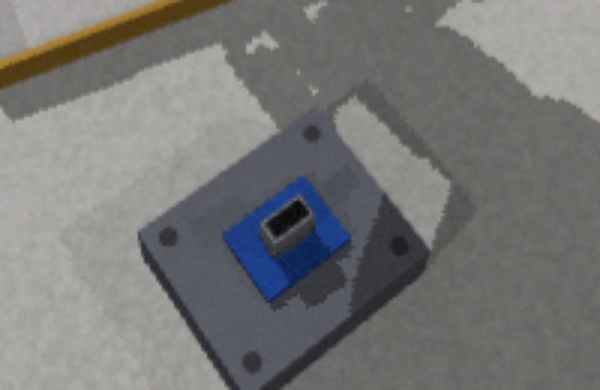

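```bash
python3 - <<'E'
from h import *
for v in [(2.813,1.391,.012),(2.81,1.383,.031),(2.812,1.384,.024),(-1.954,-2.424,.005),(-1.908,-2.459,.004),(-1.899,-2.433,.022),(-3.084,-.443,.117)]:
    Rm=R.from_rotvec(v).as_matrix(); print(Rm[:,2].round(4),np.degrees(np.arctan2(Rm[1,0],Rm[0,0])).round(1))
print(get_obs()["qpos"])
ws=np.load("w7.npz"); c=cam("wrist",dict(ws)); s=cam("side")
m=mask(ws["im"],(100,120,50),(125,255,255)); w=big(m); bw=cv2.approxPolyDP(cv2.convexHull(w),6,True).reshape(-1,2)
im=get_image("side"); m=mask(im,(100,120,50),(125,255,255),(280,300,370,390)); k=big(m); bs=cv2.approxPolyDP(cv2.convexHull(k),4,True).reshape(-1,2)
print(bw.tolist(),bs.tolist()); print(plane(c,bw,46).round(0).tolist()); print("side@46",plane(s,bs,46).round(0).tolist()); print("side@54",plane(s,bs,54).round(0).tolist())
E
```

```text
[ 8.4e-03  3.0e-04 -1.0e+00] 52.6
[ 2.200e-02  2.000e-04 -9.998e-01] 52.4
[ 1.700e-02  2.000e-04 -9.999e-01] 52.4
[-0.0239  0.0151 -0.9996] 102.2
[-0.0246  0.0159 -0.9996] 104.4
[-0.0522  0.0227 -0.9984] 104.0
[-0.0776  0.0128 -0.9969] 16.4
[ 0.25207247  0.35528265  1.74915707  0.03533472  1.10914949 -0.05289714]
[[340, 176], [339, 238], [291, 238], [290, 177]] [[331, 329], [346, 350], [319, 370], [304, 348]]
[[493.0, -250.0, 46.0], [544.0, -237.0, 46.0], [554.0, -276.0, 46.0], [503.0, -289.0, 46.0]]
side@46 [[546.0, -238.0, 46.0], [555.0, -278.0, 46.0], [504.0, -290.0, 46.0], [494.0, -251.0, 46.0]]
side@54 [[544.0, -241.0, 54.0], [553.0, -280.0, 54.0], [503.0, -292.0, 54.0], [493.0, -253.0, 54.0]]
```

Call:
arm_command(increments=[[[1.7,-1.2,0],0],[[1.7,-1.2,0],0],[[1.7,-1.2,0],0],[[0,0,0],0]])

```text
t: 13.15
ee_pos: [568.5, 208.0, 215.5]
orientation: [-3.082, -0.455, 0.117]
ft_force: [-0.2, 0.0, 0.3]
width: 53.0
```

```bash
cat >> h.py <<'E'
def tl():
    o=get_obs(); print("toolz",R.from_rotvec(o["orientation"]).as_matrix()[:,2].round(4),"q",o["qpos"].round(3),"sum-pi",(o["qpos"][[1,2,4]].sum()-np.pi).round(4))
E
python3 - <<'E'
from h import *
tl();go((568,208,210),12.9)
E
```

```text
toolz [-0.0776  0.0125 -0.9969] q [0.313 0.434 1.632 0.039 1.145 0.002] sum-pi 0.0703
t 13.15 pos [568.5 208.  215.5] head 16.86 tilt [-0.071 -0.034 -0.997] F [-0.2  0.   0.3] w 53.0 q6 0.0
tool shift cm [-0.01  0.01  0.55] len 0.55 turn deg 4.0
```

Call:
arm_command(increments=[[[0,0,1.2],3],[[0,0,1.2],0],[[0,0,1.2],0],[[0,0,0],0]])

```text
t: 13.55
ee_pos: [563.9, 206.9, 177.2]
orientation: [-3.095, -0.381, 0.121]
ft_force: [0.5, -0.1, 1.0]
width: 52.8
```

```bash
python3 - <<'E'
from h import *
tl();go((568,208,210),12.9)
E
```

```text
toolz [-0.0794  0.0113 -0.9968] q [0.314 0.474 1.669 0.04  1.071 0.048] sum-pi 0.0725
t 13.55 pos [563.9 206.9 177.2] head 14.11 tilt [-0.074 -0.03  -0.997] F [ 0.5 -0.1  1. ] w 52.8 q6 0.05
tool shift cm [ 0.17 -0.1  -3.3 ] len 3.31 turn deg 1.2
```

Call:
arm_command(increments=[[[0,0,-5],0],[[0,0,-5],0],[[0,0,0],0]])

```text
t: 13.85
ee_pos: [570.4, 204.4, 277.5]
orientation: [-3.095, -0.385, 0.132]
ft_force: [0.6, 0.2, 0.2]
width: 52.6
```

```bash
python3 - <<'E'
from h import *
tl();go((568,208,210),12.9)
E
```

```text
toolz [-0.0859  0.009  -0.9963] q [0.307 0.377 1.569 0.036 1.275 0.047] sum-pi 0.0795
t 13.85 pos [570.4 204.4 277.5] head 14.25 tilt [-0.081 -0.03  -0.996] F [0.6 0.2 0.2] w 52.6 q6 0.05
tool shift cm [ 0.41 -0.21  6.74] len 6.76 turn deg 1.4
```

Call:
arm_command(increments=[[[0,0,5],0],[[0,0,5],0],[[0,0,0],0]])

```text
t: 14.15
ee_pos: [564.3, 205.3, 179.8]
orientation: [-3.094, -0.388, 0.116]
ft_force: [-0.2, -1.7, 0.1]
width: 52.9
```

```bash
python3 - <<'E'
from h import *
tl();go((568,208,210),12.9)
E
```

```text
toolz [-0.0764  0.0119 -0.997 ] q [0.311 0.469 1.67  0.04  1.072 0.042] sum-pi 0.0695
t 14.15 pos [564.3 205.3 179.8] head 14.36 tilt [-0.071 -0.03  -0.997] F [-0.2 -1.7  0.1] w 52.9 q6 0.04
tool shift cm [ 0.21 -0.26 -3.04] len 3.06 turn deg 1.5
```

Call:
arm_command(increments=[[[0,0,-2],0],[[0,0,-2],0],[[0,0,-2],0],[[0,0,-2],0],[[0,0,-2],0],[[0,0,-2],0],[[0,0,-2],0],[[0,0,0],0]])

```text
t: 14.95
ee_pos: [576.5, 202.4, 336.8]
orientation: [-3.093, -0.394, 0.111]
ft_force: [1.3, 0.1, 0.3]
width: 52.5
```

```bash
python3 - <<'E'
from h import *
tl();go((568,208,210),12.9)
E
```

```text
toolz [-0.0734  0.0125 -0.9972] q [0.301 0.33  1.501 0.034 1.377 0.04 ] sum-pi 0.0665
t 14.95 pos [576.5 202.4 336.8] head 14.57 tilt [-0.068 -0.03  -0.997] F [1.3 0.1 0.3] w 52.5 q6 0.04
tool shift cm [ 0.18 -0.37 12.71] len 12.72 turn deg 1.7
```

Call:
arm_command(increments=[[[0,0,5],0],[[0,0,5],0],[[0,0,4],0],[[0,0,0],0]])

```text
t: 15.35
ee_pos: [568.5, 204.4, 199.0]
orientation: [-3.092, -0.395, 0.096]
ft_force: [-1.1, -0.0, -0.3]
width: 52.7
```

```bash
python3 - <<'E'
from h import *
tl();go((568,208,210),12.9)
E
```

```text
toolz [-0.0638  0.0153 -0.9978] q [0.308 0.445 1.657 0.038 1.096 0.035] sum-pi 0.0565
t 15.35 pos [568.5 204.4 199. ] head 14.61 tilt [-0.058 -0.031 -0.998] F [-1.1 -0.  -0.3] w 52.7 q6 0.04
tool shift cm [-0.02 -0.4  -1.09] len 1.16 turn deg 1.7
```

Call:
arm_command(increments=[[[0,0,-2],0],[[0,0,-2],0],[[0,0,-2],0],[[0,0,-2],0],[[0,0,-2],0],[[0,0,-2],0],[[0,0,-2],0],[[0,0,-2],0],[[0,0,-2],0],[[0,0,-2],0],[[0,0,0],0],[[0,0,5],0],[[0,0,5],0],[[0,0,5],0],[[0,0,5],0],[[0,0,0],0]])

```text
t: 16.95
ee_pos: [575.0, 204.5, 232.2]
orientation: [-3.088, -0.399, 0.054]
ft_force: [-0.3, -0.2, 0.0]
width: 52.8
```

```bash
python3 - <<'E'
from h import *
tl();go((568,208,210),12.9)
E
```

```text
toolz [-0.0378  0.0226 -0.999 ] q [0.306 0.404 1.636 0.036 1.131 0.033] sum-pi 0.0295
t 16.95 pos [575.  204.5 232.2] head 14.75 tilt [-0.031 -0.031 -0.999] F [-0.3 -0.2  0. ] w 52.8 q6 0.03
tool shift cm [-0.51 -0.44  2.25] len 2.35 turn deg 1.9
```

Call:
arm_command(increments=[[[0,0,-2],0],[[0,0,-2],0],[[0,0,-2],0],[[0,0,-2],0],[[0,0,-2],0],[[0,0,-2],0],[[0,0,-2],0],[[0,0,-2],0],[[0,0,-2],0],[[0,0,-2],0],[[0,0,0],0],[[0,0,5],0],[[0,0,5],0],[[0,0,5],0],[[0,0,5],0],[[0,0,0],0]])

```text
t: 18.55
ee_pos: [583.1, 205.5, 277.0]
orientation: [-3.082, -0.4, -0.007]
ft_force: [-1.0, -0.4, 0.0]
width: 52.7
```

```bash
python3 - <<'E'
from h import *
tl();go((568,208,210),12.9)
E
```

```text
toolz [ 5.000e-04  3.370e-02 -9.994e-01] q [0.304 0.353 1.604 0.035 1.174 0.032] sum-pi -0.0103
t 18.55 pos [583.1 205.5 277. ] head 14.78 tilt [ 0.009 -0.032 -0.999] F [-1.  -0.4  0. ] w 52.7 q6 0.03
tool shift cm [-1.45 -0.41  6.7 ] len 6.87 turn deg 1.9
```

Call:
arm_command(increments=[[[-0.7,-0.2,2],1.9],[[-0.7,-0.2,2],0],[[0,0,2],0],[[0,0,0],0]])

```text
t: 18.95
ee_pos: [572.2, 209.2, 225.6]
orientation: [-3.087, -0.347, -0.02]
ft_force: [-0.5, -0.4, 0.2]
width: 52.8
```

```bash
python3 - <<'E'
from h import *
tl();go((568,208,210),12.9)
o=get_obs(); im=get_image("wrist"); cv2.imwrite("pics/w9.png",im[:,:,::-1]);np.savez("w9.npz",im=im,**o)
E
```

```text
toolz [ 0.0089  0.0364 -0.9993] q [0.315 0.388 1.678 0.037 1.056 0.073] sum-pi -0.0195
t 18.95 pos [572.2 209.2 225.6] head 12.8 tilt [ 0.017 -0.034 -0.999] F [-0.5 -0.4  0.2] w 52.8 q6 0.07
tool shift cm [-0.46  0.07  1.55] len 1.62 turn deg -0.1
```

View pics/w9.png

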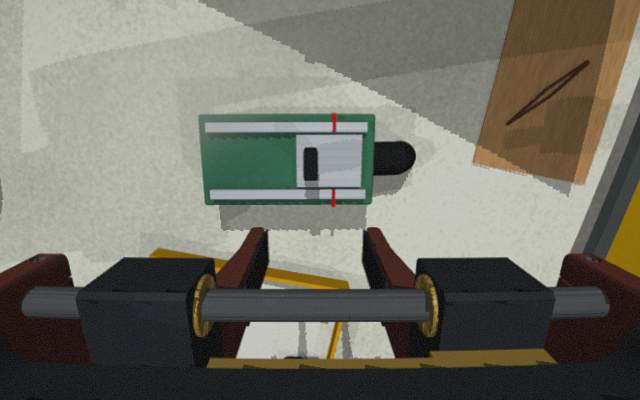

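```bash
cat > gate.py <<'E'
from h import *
def measure(im,c):
    m=mask(im,(0,120,80),(8,255,255))|mask(im,(172,120,80),(180,255,255))
    n,l,s,ce=cv2.connectedComponentsWithStats(m)
    i=[j for j in range(1,n) if 5<s[j,4]<400 and ce[j,1]<240]; i=sorted(i,key=lambda j:-s[j,4])[:2]
    P=plane(c,ce[i],57); h=P.mean(0); d=P[0]-P[1]; d*=np.sign(d[0]) 
    print("red px",ce[i].round(1).tolist(),"half_line",h.round(1),"line dir->box x",(np.degrees(np.arctan2(d[1],d[0]))+90).round(1), np.linalg.norm(d).round(1))
    return h
E
python3 - <<'E'
from gate import *
o=dict(np.load("w9.npz")); im=o["im"]; c=cam("wrist",o); h=measure(im,c)
g=mask(im,(60,80,30),(95,255,170),(190,100,380,210)); g=cv2.morphologyEx(g,cv2.MORPH_CLOSE,np.ones((25,25))); print("green",rect(c,big(g),50))
t=cv2.inRange(im.max(2),0,45); t[:, :295]=0; t[:,330:]=0; t[:140]=0;t[190:]=0
k=big(t); print("tab px",cv2.boundingRect(k),"rect@95",rect(c,k,95))
a=np.radians(12.9); ux=np.array([np.cos(a),np.sin(a),0]); print("tab exp",h-25*ux,"final",h-55*ux)
cv2.imwrite("pics/w9z.png",cv2.resize(im[100:220,190:420],None,fx=3.4,fy=3.4,interpolation=cv2.INTER_CUBIC)[:,:,::-1])
E
```

```text
red px [[334.0, 121.0], [332.9, 198.3]] half_line [586.8 244.1  57. ] line dir->box x 12.8 82.5
green ((539.5234985351562, 232.64627075195312), (188.32269287109375, 96.67362976074219), 12.844858169555664)
tab px (304, 148, 13, 32) rect@95 ((562.077392578125, 239.53427124023438), (11.468137741088867, 29.36979866027832), 12.725833892822266)
tab exp [562.42468084 238.49515544  57.        ] final [533.18184502 231.79765196  57.        ]
```

View pics/w9z.png

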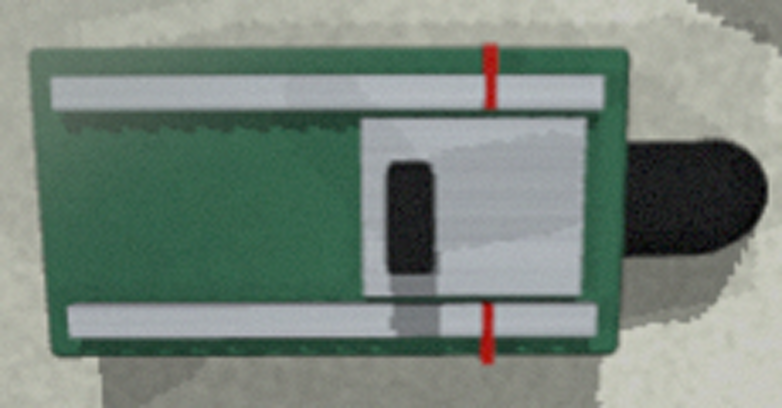

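```bash
python3 - <<'E'
from h import *
go((562.3,239,110),12.8)
E
```

```text
t 19.0 pos [573.5 209.5 227.5] head 12.8 tilt [ 0.02  -0.034 -0.999] F [ 0.5 -0.3  0.4] w 52.7 q6 0.07
tool shift cm [-0.67 -2.72 11.84] len 12.17 turn deg 0.0
```

Call:
arm_command(increments=[[[-0.7,-2.7,1],0],[[0,0,5],0],[[0,0,4],0],[[0,0,0],0],[[0,0,0],0]])

```text
t: 19.5
ee_pos: [573.2, 242.8, 143.3]
orientation: [-3.08, -0.345, -0.061]
ft_force: [-0.1, 0.2, -0.1]
width: 52.6
```

```bash
python3 - <<'E'
from gate import *
tl();go((562.3,239,63),12.8)
o=get_obs(); im=get_image("wrist"); cv2.imwrite("pics/w10.png",im[:,:,::-1]);np.savez("w10.npz",im=im,**o)
measure(im,cam("wrist",o))
E
```

```text
toolz [ 0.0342  0.046  -0.9984] q [0.366 0.496 1.725 0.04  0.873 0.118] sum-pi -0.0481
t 19.5 pos [573.2 242.8 143.3] head 12.75 tilt [ 0.044 -0.037 -0.998] F [-0.1  0.2 -0.1] w 52.6 q6 0.12
tool shift cm [-1.5   0.43  7.96] len 8.11 turn deg -0.0Traceback (most recent call last):
  File "<stdin>", line 4, in <module>
  File "gate.py", line 6, in measure
    P=plane(c,ce[i],57); h=P.mean(0); d=P[0]-P[1]; d*=np.sign(d[0])
                                             ~^^^
IndexError: index 1 is out of bounds for axis 0 with size 1
```

View pics/w10.png

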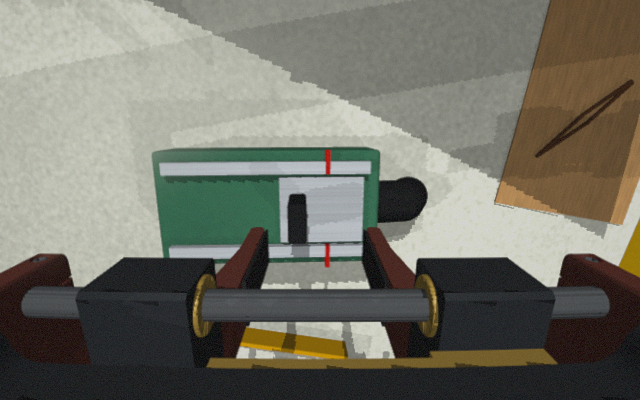

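Call:
arm_command(increments=[[[0,0,-5],0],[[0,0,-5],0],[[0,0,-5],0],[[0,0,0],0],[[0,0,0],0]])

```text
t: 20.05
ee_pos: [571.6, 235.7, 306.8]
orientation: [-3.076, -0.343, -0.084]
ft_force: [-0.1, 0.2, -0.4]
width: 52.8
```

```bash
python3 - <<'E'
from gate import *
tl();go((562.3,239,63),12.8)
E
```

```text
toolz [ 0.0487  0.051  -0.9975] q [0.356 0.301 1.61  0.034 1.168 0.122] sum-pi -0.0633
t 20.05 pos [571.6 235.7 306.8] head 12.65 tilt [ 0.059 -0.039 -0.998] F [-0.1  0.2 -0.4] w 52.8 q6 0.12
tool shift cm [-2.26  0.43 24.29] len 24.4 turn deg -0.2
```

Call:
arm_command(increments=[[[-0.3,0,1.2],0],[[-0.3,0,1.2],0],[[-0.3,0,1.2],0],[[-0.3,0,1.2],0],[[0,0,1.2],0],[[0,0,1.2],0],[[0,0,1.2],0],[[0,0,0],0]])

```text
t: 20.85
ee_pos: [559.9, 236.1, 210.2]
orientation: [-3.079, -0.343, -0.07]
ft_force: [-0.1, 0.7, -0.7]
width: 52.7
```

```bash
python3 - <<'E'
from gate import *
tl();go((562.3,239,63),12.8)
E
```

```text
toolz [ 0.0403  0.0477 -0.998 ] q [0.364 0.388 1.719 0.036 0.98  0.123] sum-pi -0.0544
t 20.85 pos [559.9 236.1 210.2] head 12.64 tilt [ 0.05  -0.038 -0.998] F [-0.1  0.7 -0.7] w 52.7 q6 0.12
tool shift cm [-0.43  0.33 14.71] len 14.72 turn deg -0.2
```

Call:
arm_command(increments=[[[0,0,1],0],[[0,0,1],0],[[0,0,1],0],[[0,0,1],0],[[0,0,1],0],[[0,0,1],0],[[0,0,1],0],[[0,0,1],0],[[0,0,0.5],0]])

```text
t: 21.75
ee_pos: [565.0, 241.0, 119.1]
orientation: [-3.078, -0.342, -0.074]
ft_force: [-0.5, -0.1, 0.1]
width: 52.9
```

```bash
python3 - <<'E'
from gate import *
tl();go((562.3,239,63),12.8)
E
```

```text
toolz [ 0.0428  0.0487 -0.9979] q [0.369 0.516 1.762 0.042 0.806 0.119] sum-pi -0.0571
t 21.75 pos [565.  241.  119.1] head 12.64 tilt [ 0.052 -0.038 -0.998] F [-0.5 -0.1  0.1] w 52.9 q6 0.12
tool shift cm [-0.6   0.35  5.57] len 5.62 turn deg -0.2
```

Call:
arm_command(increments=[[[-0.5,0.3,1],0],[[0,0,1],0],[[0,0,1],0],[[0,0,1],0],[[0,0,0.8],0],[[0,0,0],0]])

```text
t: 22.35
ee_pos: [562.3, 239.0, 65.7]
orientation: [-3.078, -0.342, -0.073]
ft_force: [-0.7, -0.1, -0.2]
width: 52.7
```

```bash
python3 - <<'E'
from gate import *
tl();go((563,239.8,63),12.8)
im=get_image("wrist"); cv2.imwrite("pics/w11.png",im[:,:,::-1])
E
```

```text
toolz [ 0.0418  0.0483 -0.998 ] q [0.367 0.593 1.787 0.046 0.705 0.111] sum-pi -0.0559
t 22.35 pos [562.3 239.   65.7] head 12.63 tilt [ 0.051 -0.038 -0.998] F [-0.7 -0.1 -0.2] w 52.7 q6 0.11
tool shift cm [ 0.07 -0.06  0.27] len 0.29 turn deg -0.2
```

View pics/w11.png

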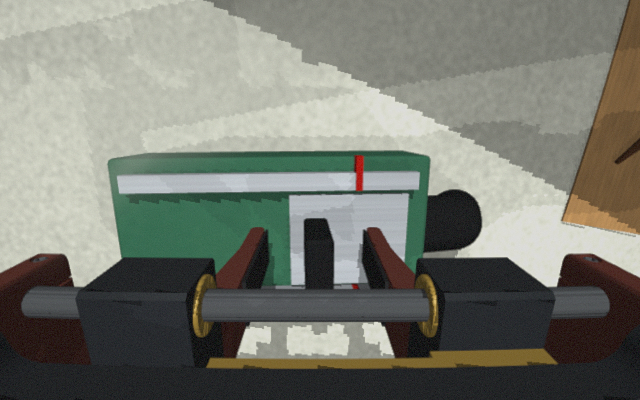

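Call:
arm_command(increments=[[[0,0,0],0],[[0,0,0],0],[[0,0,0],0],[[0,0,0],0],[[0,0,0],0],[[0,0,0],0],[[0,0,0],0],[[0,0,0],0]], gripper=0)

```text
t: 23.2
ee_pos: [563.5, 239.5, 67.8]
orientation: [-3.077, -0.342, -0.077]
ft_force: [1.1, -0.4, 0.4]
width: 14.6
```

```bash
python3 - <<'E'
from gate import *
tl();go((533.2,232.4,65.7),12.8)
E
```

```text
toolz [ 0.0443  0.0493 -0.9978] q [0.367 0.591 1.786 0.046 0.707 0.111] sum-pi -0.0586
t 23.2 pos [563.5 239.5  67.8] head 12.64 tilt [ 0.054 -0.038 -0.998] F [ 1.1 -0.4  0.4] w 14.6 q6 0.11
tool shift cm [-3.12  0.03  0.04] len 3.12 turn deg -0.2
```

Call:
arm_command(increments=[[[-0.6,0,-0.03],0],[[-0.6,0,-0.03],0],[[-0.6,0,-0.03],0],[[-0.6,0,-0.03],0]])

```text
t: 23.6
ee_pos: [542.5, 234.7, 67.9]
orientation: [-3.076, -0.342, -0.089]
ft_force: [7.9, 1.5, -7.2]
width: 14.7
```

```bash
python3 - <<'E'
from gate import *
tl();go((563.5-30*.975,239.5-30*.2215,67.8),12.8)
E
```

```text
toolz [ 0.052   0.0515 -0.9973] q [0.373 0.565 1.84  0.047 0.67  0.116] sum-pi -0.0668
t 23.6 pos [542.5 234.7  67.9] head 12.62 tilt [ 0.062 -0.039 -0.997] F [ 7.9  1.5 -7.2] w 14.7 q6 0.12
tool shift cm [-0.84  0.   -0.05] len 0.84 turn deg -0.2
```

Call:
arm_command(increments=[[[-0.5,0,0.05],0],[[-0.4,0,0.03],0],[[0,0,0],0]])

```text
t: 23.9
ee_pos: [537.1, 233.5, 67.9]
orientation: [-3.074, -0.342, -0.106]
ft_force: [8.6, 1.9, -12.5]
width: 14.6
```

```bash
python3 - <<'E'
from gate import *
tl();go((563.5-30*.975,239.5-30*.2215,67),12.8)
o=get_obs(); im=get_image("wrist"); cv2.imwrite("pics/w12.png",im[:,:,::-1]);np.savez("w12.npz",im=im,**o)
im=get_image("top"); cv2.imwrite("pics/t12.png",cv2.resize(im[160:280,180:330],None,fx=5,fy=5,interpolation=cv2.INTER_CUBIC)[:,:,::-1])
im=get_image("side"); cv2.imwrite("pics/s12.png",cv2.resize(im[80:210,170:350],None,fx=4.4,fy=4.4,interpolation=cv2.INTER_CUBIC)[:,:,::-1])
E
```

```text
toolz [ 0.0626  0.0544 -0.9966] q [0.375 0.556 1.86  0.046 0.648 0.118] sum-pi -0.0778
t 23.9 pos [537.1 233.5  67.9] head 12.62 tilt [ 0.073 -0.039 -0.997] F [  8.6   1.9 -12.5] w 14.6 q6 0.12
tool shift cm [-0.3   0.    0.07] len 0.31 turn deg -0.2
```

View pics/w12.png

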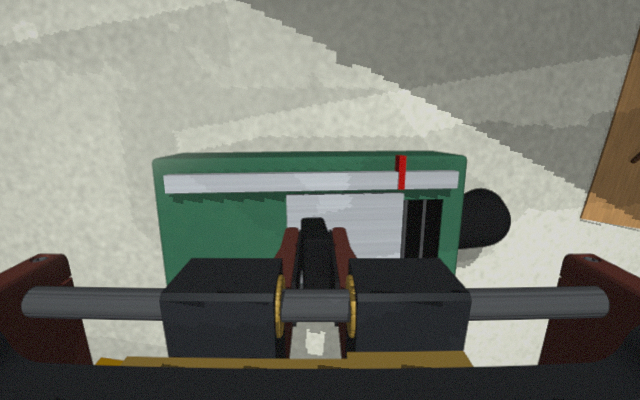

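View pics/s12.png

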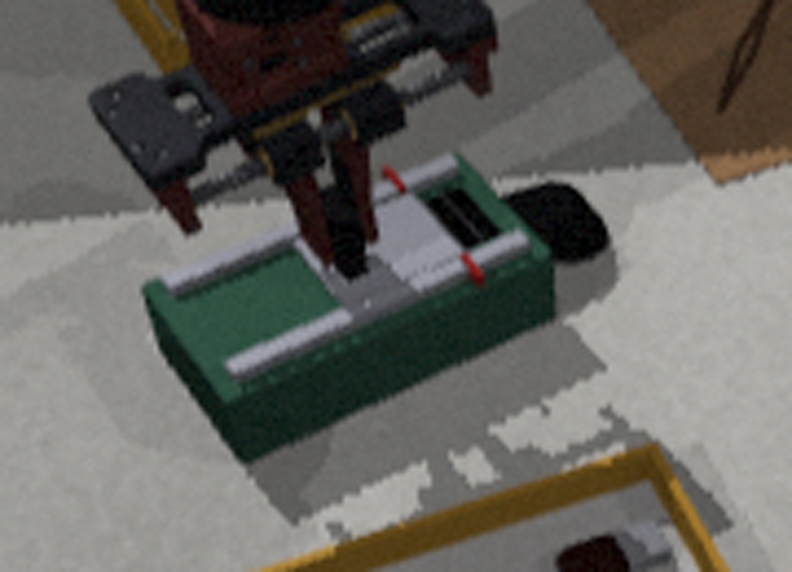

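View pics/t12.png

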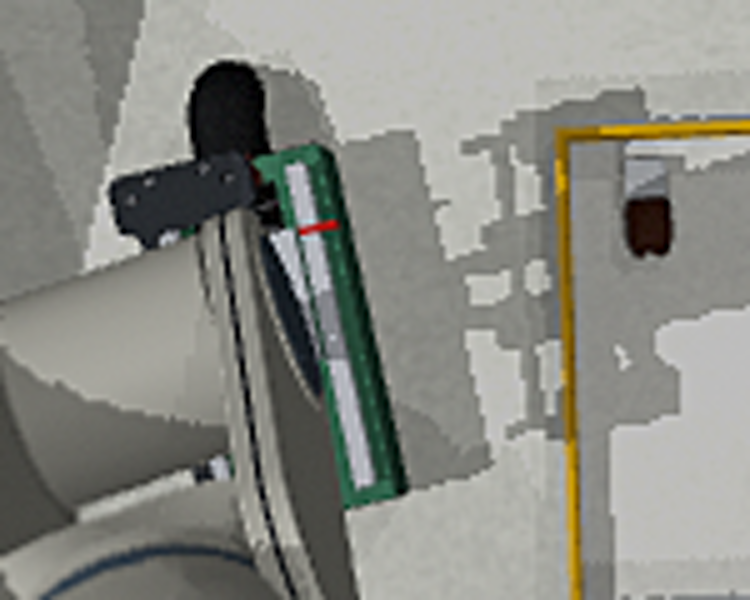

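```bash
cat >> gate.py <<'E'
def edge(f,rows=(200,210,220,230,240),u0=395,u1=415):
    o=dict(np.load(f)); im=o["im"]; c=cam("wrist",o); g=cv2.cvtColor(im,cv2.COLOR_RGB2GRAY).astype(float)
    a=np.radians(12.8); ux=np.array([np.cos(a),np.sin(a),0])
    pts=[]
    for r in rows:
        d=np.diff(cv2.GaussianBlur(g,(3,3),0)[r,u0:u1]); u=u0+np.argmin(d)+.5; pts.append((u,r))
    E=plane(c,pts,55)@ux
    m=(mask(im,(0,120,80),(8,255,255))|mask(im,(172,120,80),(180,255,255))); m[230:]=0
    cn=big(m); ys,xs=np.where(m[172:188]>0); ru=xs.mean(); Rd=plane(c,[(ru,180-.5)],57)@ux
    print("edge px",pts,"red u",ru.round(1),"edge s",E.round(1),"red s",Rd.round(1),"edge-red",(np.median(E)-Rd).round(1))
E
python3 - <<'E'
from gate import *
edge("w12.npz")
E
```

```text
edge px [(np.float64(403.5), 200), (np.float64(402.5), 210), (np.float64(401.5), 220), (np.float64(401.5), 230), (np.float64(400.5), 240)] red u 401.4 edge s [629.  628.8 628.5 628.9 628.7] red s [626.2] edge-red [2.5]
```

Call:
arm_command(increments=[[[-0.4,0,0.1],0],[[0,0,0],0],[[0,0,0],0]])

```text
t: 24.35
ee_pos: [537.9, 233.7, 67.9]
orientation: [-3.071, -0.342, -0.122]
ft_force: [8.0, 2.3, -9.3]
width: 15.1
```

```bash
python3 - <<'E'
from gate import *
tl();go((563.5-30*.975,239.5-30*.2215,67),12.8)
o=get_obs(); im=get_image("wrist"); cv2.imwrite("pics/w13.png",im[:,:,::-1]);np.savez("w13.npz",im=im,**o)
edge("w13.npz")
E
```

```text
toolz [ 0.0731  0.0574 -0.9957] q [0.375 0.554 1.866 0.045 0.633 0.119] sum-pi -0.0887
t 24.35 pos [537.9 233.7  67.9] head 12.61 tilt [ 0.084 -0.04  -0.996] F [ 8.   2.3 -9.3] w 15.1 q6 0.12
tool shift cm [-0.38  0.    0.05] len 0.38 turn deg -0.2
edge px [(np.float64(402.5), 200), (np.float64(401.5), 210), (np.float64(401.5), 220), (np.float64(400.5), 230), (np.float64(399.5), 240)] red u 399.6 edge s [629.5 629.2 629.6 629.4 629.1] red s [626.2] edge-red [3.1]
```

Call:
arm_command(increments=[[[-0.5,0,0.1],0]])

```text
t: 24.5
ee_pos: [535.9, 233.3, 67.6]
orientation: [-3.07, -0.342, -0.132]
ft_force: [10.7, -0.7, 7.4]
width: 15.3
```

```bash
python3 - <<'E'
from gate import *
o=get_obs(); im=get_image("wrist"); 
o=get_obs(); im=get_image("wrist");cv2.imwrite("pics/w14.png",im[:,:,::-1]);np.savez("w14.npz",im=im,**o)
tl();go((563.5-30*.975,239.5-30*.2215,67),12.8)
edge("w14.npz")
E
```

```text
toolz [ 0.0787  0.059  -0.9951] q [0.377 0.55  1.875 0.045 0.622 0.12 ] sum-pi -0.0946
t 24.6 pos [535.4 233.2  67.7] head 12.61 tilt [ 0.09  -0.04  -0.995] F [ 8.9  0.1 -0.7] w 15.7 q6 0.12
tool shift cm [-0.12  0.01  0.06] len 0.13 turn deg -0.2
edge px [(np.float64(402.5), 200), (np.float64(401.5), 210), (np.float64(401.5), 220), (np.float64(400.5), 230), (np.float64(400.5), 240)] red u 403.7 edge s [627.  626.8 627.1 626.9 627.3] red s [626.2] edge-red [0.8]
```

```bash
python3 - <<'E'
from gate import *
for i in range(6): im=get_image("side")
o=get_obs(); im=get_image("wrist");np.savez("w15.npz",im=im,**o); tl();go((563.5-30*.975,239.5-30*.2215,67),12.8)
edge("w15.npz")
E
```

```text
toolz [ 0.0787  0.059  -0.9951] q [0.377 0.55  1.875 0.045 0.622 0.12 ] sum-pi -0.0946
t 24.95 pos [535.6 233.2  67.7] head 12.61 tilt [ 0.09  -0.04  -0.995] F [ 9.2  0.8 -1. ] w 15.5 q6 0.12
tool shift cm [-0.14  0.01  0.06] len 0.15 turn deg -0.2
edge px [(np.float64(402.5), 200), (np.float64(401.5), 210), (np.float64(401.5), 220), (np.float64(400.5), 230), (np.float64(400.5), 240)] red u 403.3 edge s [627.3 627.  627.4 627.2 627.6] red s [626.3] edge-red [1.]
```

Call:
arm_command(increments=[[[-0.4,0,0.02],0]])

```text
t: 25.05
ee_pos: [533.7, 232.8, 67.8]
orientation: [-3.069, -0.342, -0.138]
ft_force: [8.5, 2.4, -8.9]
width: 15.5
```

```bash
python3 - <<'E'
from gate import *
for i in range(4): im=get_image("side")
cv2.imwrite("pics/s16.png",cv2.resize(im,None,fx=1.25,fy=1.25)[:,:,::-1])
o=get_obs(); im=get_image("wrist");np.savez("w16.npz",im=im,**o); tl();go((563.5-30*.975,239.5-30*.2215,67),12.8)
cv2.imwrite("pics/w16.png",cv2.resize(im[140:280,260:480],None,fx=3.5,fy=3.5,interpolation=cv2.INTER_CUBIC)[:,:,::-1])
edge("w16.npz")
E
```

```text
toolz [ 0.0827  0.0602 -0.9948] q [0.377 0.547 1.883 0.044 0.613 0.121] sum-pi -0.0988
t 25.3 pos [533.4 232.7  67.8] head 12.6 tilt [ 0.094 -0.041 -0.995] F [ 9.6  0.3 -5.2] w 15.3 q6 0.12
tool shift cm [0.08 0.01 0.08] len 0.11 turn deg -0.2
edge px [(np.float64(402.5), 200), (np.float64(401.5), 210), (np.float64(400.5), 220), (np.float64(400.5), 230), (np.float64(399.5), 240)] red u 406.7 edge s [625.2 624.9 624.7 625.1 624.8] red s [626.2] edge-red [-1.3]
```

View pics/w16.png

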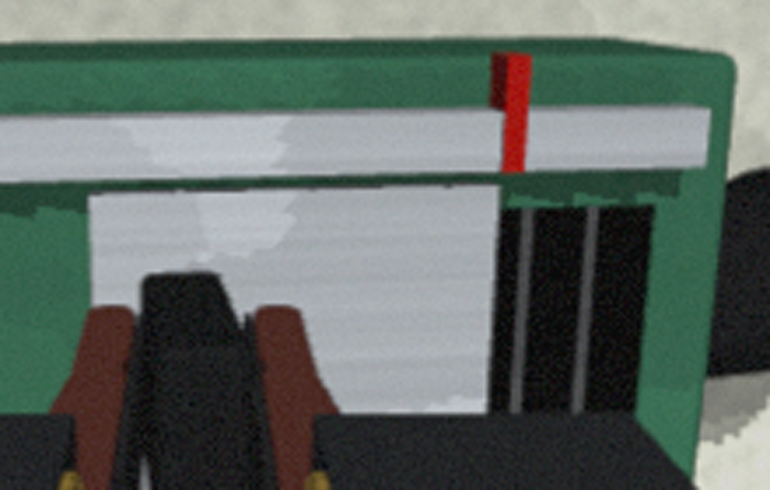

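View pics/s16.png

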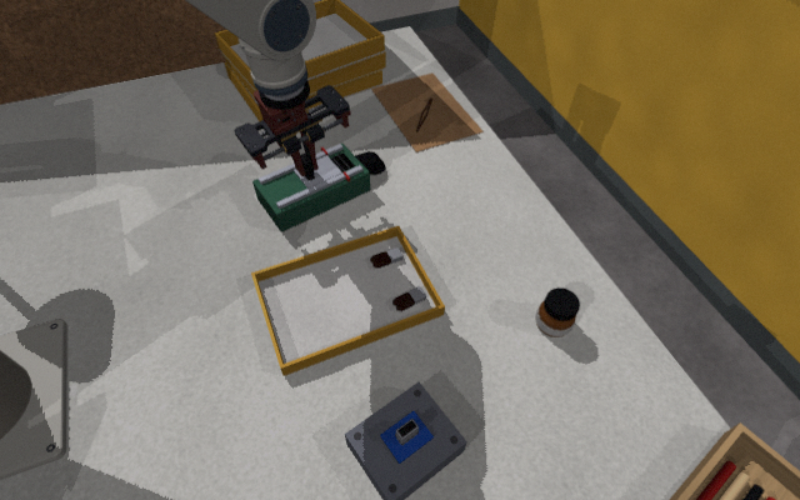

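```bash
python3 - <<'E'
from gate import *
import gate
# closed-state check: w10 (closed), edge near u=364, red rail part
o=dict(np.load("w10.npz")); im=o["im"]; c=cam("wrist",o); g=cv2.cvtColor(im,cv2.COLOR_RGB2GRAY).astype(float)
a=np.radians(12.8); ux=np.array([np.cos(a),np.sin(a),0])
pts=[]
for r in (185,195,205,215,225):
    d=np.diff(cv2.GaussianBlur(g,(3,3),0)[r,355:375]); pts.append((355+np.argmin(d)+.5,r))
m=(mask(im,(0,120,80),(8,255,255))|mask(im,(172,120,80),(180,255,255)))
ys,xs=np.where(m[162:174,300:350]>0); print(pts, plane(c,pts,55)@ux-plane(c,[(300+xs.mean(),168)],57)@ux)
f=[]
for i in range(6): get_image("side"); f.append(get_obs()["ft_force"])
print(np.mean(f,0)); go((0,0,0),0); 
o=get_obs(); im=get_image("wrist");np.savez("w17.npz",im=im,**o); edge("w17.npz")
E
```

```text
[(np.float64(363.5), 185), (np.float64(363.5), 195), (np.float64(362.5), 205), (np.float64(362.5), 215), (np.float64(362.5), 225)] [30.24122255 30.52317636 29.96250674 30.25357491 30.55262191]
[ 8.96150895  1.03077636 -5.29380163]
t 25.6 pos [533.5 232.7  67.7] head 12.6 tilt [ 0.094 -0.041 -0.995] F [ 8.2  1.3 -5.4] w 15.7 q6 0.12
tool shift cm [-57.52  11.12   0.92] len 58.6 turn deg 12.6
edge px [(np.float64(402.5), 200), (np.float64(401.5), 210), (np.float64(400.5), 220), (np.float64(400.5), 230), (np.float64(399.5), 240)] red u 406.6 edge s [625.3 625.  624.8 625.1 624.9] red s [626.2] edge-red [-1.2]
```

Call:
arm_command(increments=[[[-0.1,0,0.05],0]])

```text
t: 25.75
ee_pos: [534.3, 232.9, 67.8]
orientation: [-3.068, -0.342, -0.144]
ft_force: [9.0, 1.8, -5.6]
width: 15.9
```

```bash
python3 - <<'E'
from gate import *
f=[]
for i in range(8): get_image("side"); f.append(get_obs()["ft_force"])
print(np.mean(f,0)); go((0,0,0),0); 
o=get_obs(); im=get_image("wrist");np.savez("w18.npz",im=im,**o); edge("w18.npz")
E
```

```text
[ 8.82088398  0.73869899 -5.06196638]
t 26.15 pos [534.2 232.9  67.7] head 12.59 tilt [ 0.098 -0.041 -0.994] F [ 8.1  0.4 -5.1] w 15.6 q6 0.12
tool shift cm [-57.6   11.12   0.69] len 58.67 turn deg 12.6
edge px [(np.float64(401.5), 200), (np.float64(401.5), 210), (np.float64(400.5), 220), (np.float64(400.5), 230), (np.float64(399.5), 240)] red u 405.1 edge s [625.5 625.9 625.6 626.  625.8] red s [626.2] edge-red [-0.4]
```

```bash
python3 -c "
from workcell import *
print(close_job())"
```

```text
the job is handed in; nothing more can be done
None
```

I pressed the carrier into the grey block's pocket and released it. I then slid the gate by its tab to half travel and handed the job in at about 26 s, still gripping the tab against the spring. I never touched the brush heads or the jar; the side picture shows them in place.

- **Carrier:** It looks flush. The push rose to 45 N with the tool at the height expected for flush (49.1 mm read, 50 mm expected). The wrist and side pictures agree with the flange lying on the block to within about 2 mm. That 45 N was a brief wrist-force peak while pressing through the carrier. It is above the 40 N limit for the arm or gripper body, but only the gripped carrier was being pressed, so I don't expect it to count.
- **Gate:** Before I handed in, the far edge measured 0.4 mm past the middle of the red line, or about 0.65 mm after allowing for the measurement's bias. The same measurement with the gate closed gave 30.25 mm (30 mm expected). The pull was about 8.8 N (9 N expected), and the previous hold had stayed steady for about 0.3 s.
- **Imperfect:** The tool tilted about 6° in the grip by the end. The grip reads 15.6 mm on the 14 mm tab, and the tool pulls up on the gate with about 5 N. The hold did not slip.

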